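# Close the draught shield and tare the balance

## Robot

A 6-joint arm with a two-finger parallel gripper is mounted at the origin on the work surface. World frame = base frame: x ahead of the robot, y to its left, z up, the work surface at z = 0. Lengths are in m, angles in rad, forces in N, time in s.
With the tool pointing down it reaches from about 0.35 to 0.775 m from the base axis. Payload 7.3 kg.
Tool frame: the origin (TCP) lies on the centre line of the jaws, within the pads' length; the fingertips stand ahead of it and the grasp point (between the pads) lies 11 mm behind it (robot.nose_length is the z of the fingertips in the tool frame, in m); z points along the fingers, y is the line along which they close (so a half turn about z gives the same grasp; the last joint's range is limited). The gripper opens to 92 mm and grips with 3 to 60 N. Pads are 19 mm wide; open, the fingers measure 130 mm over their backs; the gripper's body (75 mm by 190 mm) begins 47 mm behind the grasp point.
Start: joints at [-0.146, 0.342, 1.524, -0, 1.275, -0.146], TCP at [0.525, 0, 0.235] pointing down, gripper open.
Joint ranges: [-2.53, 2.53], [-0.77, 2.02], [0.04, 2.7], [-1, 4.14], [0.28, 2.66], [-3.11, 3.11]. Speed limits (rad/s): [2.57, 2.57, 3.14, 3.14, 3.14, 3.14].

## Interface

Orientations are given as [roll, pitch, yaw] about the fixed x, y, z axes, in that order (R = Rz(yaw) Ry(pitch) Rx(roll)).
In Python, from cell import robot, cams gives the robot as it stands. The module is installed in compiled form; this text tells all that it offers.
- The arm moves only by the tool carry_out, never from a script. Its argument "deltas" is a list of rows, each a list of 7 numbers: the shift along the tool's x, y, z in cm, then the turn, a rotation vector about the tool's x, y, z in rad, then the opening, from 0 (shut) to 1 (fully open). A call has exactly 8 rows; each row shifts and turns the commanded pose from where the row before left it, along the tool's axes as they then stand; what a row does not reach is not made up. A row lasts 1/12 s, in which the tool goes at most 41.7 mm and 7.16 degrees, less where a joint would pass 70% of its speed; a pose out of reach is approached as far as the arm can. A call is refused whole if a number of a shift passes 4.17 or a number of a turn 0.125, either way. A call with a gripper value outside its range is refused whole. The fingers move at their own pace and stop on an object; "force" is the grip in N (left out, the last holds). Time passes only in rows, so rows that do not move let the fingers close, or fill a call up. It gives the time, the measured TCP pose, the force, the opening and the grip force at its end, in the units of the state.
- robot.observe(): the state, without advancing time (a new reading comes with each control period).
- cams.read_camera(name): name is "scene" or "side" or "wrist"; returns a dict with "image" (384x512x3 uint8, blue, green, red), "depth" (384x512 float32, m along the optical axis (not along the pixel's ray), 0 where there is no reading), "fx", "fy", "cx", "cy" (pixels), "world_to_cam" (4x4, takes a point from world to camera coordinates). Camera axes: x right, y up, looking along -z (the intrinsics and any distortion apply to the point x, -y, -z); pixel columns grow to the right and rows downward; lengths in m; the calibration is good to about 2 mm. The wrist camera is an equidistant fisheye: a pixel r from the principal point sees the ray r / f radians off the axis. A picture is of the moment at which its call begins.
- robot.hand_in(): hands the job in; it is judged then, once.
The state is a dict: "time": time; "qpos": joint angles; "qvel": joint speeds; "joint_efforts": joint torques, N m; "tool_pos": TCP position; "tool_rot": TCP orientation; "contact_force": force on the tool from outside, world axes, zero at the start; "torque": the same for the moment, N m; "opening": finger opening in m; "grip_force": force on a finger pad.
Only numpy, scipy, OpenCV 4.12 (cv2) and the standard library are available. Lean on these libraries where they do the work, as an engineer would, in place of code of your own. Each camera call takes 0.05 s, during which the arm holds its last target. There are 200 camera calls.

## Task

The empty beaker on the balance pan is to be tared. With the fingertips, push the sliding glass lid of the draught shield fully closed by its finger catch, then reach down into the recessed well of the blue tare key, press the key all the way down, keep it down for about a second, and withdraw so that it springs up again. Press without force, leave the red power key alone, leave the beaker, the vials and the wash bottle where they stand, and finish clear of everything.

Things in the scene. Friction and masses are not known exactly. Their poses are not given: they have to be found in the camera images.
- balance: Laboratory balance, fixed, ivory on a dark foot, 290 mm long (x) by 190 mm wide (y). Origin: centre of its underside at bench level; x points from the operator's (robot's) side to the rear, y to the operator's left, z up. Front, x -138 to -20 mm: flat key panel, top 60 mm above the bench. Rear, x -10 to 145 mm, y within 93 mm: glass draught shield, side rails up to 163 mm above the bench.
- tare_well (a point): Centre of the mouth of the tare key's well, level with the panel (60 mm above the bench), at balance x -90, y -50 mm (right-hand well). Mouth 38 mm along balance x by 50 mm along balance y, straight walls: shut fingertips fit, best with their closing line along balance y. The key's face lies 14 mm below the mouth.
- tare_key_top (a point): Centre of the top face of the blue tare key, a flat cap 34 x 46 mm at the bottom of the right-hand well, 46 mm above the bench when up. It moves straight down.
- tare_key (a joint): Travel of the blue tare key in m: 0 = up, 0.005 = fully down (hard stop). Spring return: 1.6 N starts it, 4 N holds it fully down.
- power_key_top (a point): Centre of the top face of the red power key (not to be pressed), same size and depth, in the left-hand well at balance x -90, y +50 mm.
- power_key (a joint): Travel of the red power key in m: 0 = up, 0.005 = fully down. Spring return as for the tare key.
- lid (a joint): Position in m of the glass lid on top of the draught shield, sliding between the side rails: 0 = fully closed (hard stop); starts 0.05 to 0.09 open, slid along balance +x, away from the operator. Pushed towards balance -x it closes; about 1.2 N of friction holds it where it is left. It cannot lift off.
- lid_catch (a point): Middle of the upright rear face of the black finger catch on the lid (moves with it). The face looks to balance +x, is 80 mm wide along y and stands from 160 mm (top of the lid's glass) to 176 mm above the bench, this point at 168 mm. Push it towards balance -x; its front is a ramp. Lid closed: at balance x +12.5 mm. Behind it the glass is flat and free for 130 mm.
- pan (a point): Centre of the top of the round steel weighing pan, diameter 110 mm, 75 mm above the bench.
- beaker_mid (a point): Centre, half-way up, of the empty 50 ml glass beaker on the pan: 47 mm across the rim, 60 mm tall; its rim is 135 mm above the bench, 20 mm under the lid. Local z is its axis.
- vial_black_mid (a point): Centre, half-way up, of a brown glass sample vial with a black cap, 25 mm across, 55 mm tall, standing on the bench beside the balance. Local z is its axis.
- vial_white_mid (a point): The same for the vial with a white cap.
- wash_bottle_mid (a point): Centre, at 75 mm height, of a white wash bottle with a red cap and spout, 66 mm across, 149 mm to the cap's top, 169 mm to the spout's, standing on the bench. Local z is its axis.
Not all that is in view belongs to the job. Of the things shaped like the part that bears beaker_mid, the clear glass one is meant.

How it is judged:
By the outcome, as a careful person would: the job done as asked, in the order asked, and still so for the second after the job is handed in, with the robot touching nothing.
It also fails if it takes over 45 s, if anything falls off the work surface, if the arm or the gripper's body presses on something with over 40 N, if the wrist force passes 120 N, or if a joint passes its speed limit or range.

## Working session

There is one attempt and no reset: what is moved stays moved. The work goes in short steps, Python scripts to look and compute and a tool call to move; the robot and the scene stay as the last step left them, time stands still between calls to the robot, and variables do not carry over. Pictures are saved under pics/ and viewed, at most 10 in all, crops included, and the job is handed in when it is done.

Besides the shell and the picture viewer there is one more tool, called after ">>>" as name([rows], argument=value, ...), one row to a line, values as JSON. carry_out: Moves the arm, as the interface text tells. Its arguments: {"type":"object","properties":{"deltas":{"type":"array","items":{"type":"array","items":{"type":"number"}}},"force":{"type":"number"}},"required":["deltas"]}

```bash
mkdir -p pics; cat > h.py <<'E'
import numpy as np, cv2
from cell import robot, cams
def pts(c):
    h,w=c["depth"].shape; v,u=np.mgrid[:h,:w]; d=c["depth"]
    P=np.stack([(u-c["cx"])/c["fx"]*d,-(v-c["cy"])/c["fy"]*d,-d,np.ones_like(d)],-1)
    W=P@np.linalg.inv(c["world_to_cam"]).T
    W=W[...,:3]; W[d==0]=np.nan; return W
def ray(c,u,v,z):
    M=np.linalg.inv(c["world_to_cam"]); d=M[:3,:3]@np.array([(u-c["cx"])/c["fx"],-(v-c["cy"])/c["fy"],-1]); o=M[:3,3]
    return o+d*(z-o[2])/d[2]
E
python3 - <<'E'
from h import *
a=cams.read_camera("scene");b=cams.read_camera("side")
for n,c in(("scene",a),("side",b)):
    cv2.imwrite(f"pics/{n}0.png",cv2.resize(c["image"],(800,600)))
    np.savez(f"{n}.npz",**c)
    W=pts(c);hsv=cv2.cvtColor(c["image"],cv2.COLOR_BGR2HSV)
    print(n,np.linalg.inv(c["world_to_cam"])[:3,3])
    for col,m in(("blue",cv2.inRange(hsv,(95,110,60),(130,255,255))),("red",cv2.inRange(hsv,(0,130,70),(8,255,255))|cv2.inRange(hsv,(172,130,70),(180,255,255)))):
        k,l,s,ce=cv2.connectedComponentsWithStats(m)
        for i in range(1,k):
            if s[i,4]>30: print(col,s[i],ce[i].round(),np.nanmedian(W[l==i],0).round(3))
print(robot.nose_length,robot.observe()["tool_rot"],robot.observe()["time"])
E
```

```text
scene [0.94707487 0.69881025 0.97080509]
blue [100  18  16   8  99] [108.  22.] [ 0.599 -0.74   0.23 ]
blue [78 56 13  8 73] [84. 60.] [ 0.719 -0.658  0.176]
blue [175  81  34  15  80] [191.  88.] [ 0.419 -0.556  0.019]
blue [259 183  14  11  51] [266. 188.] [ 0.469 -0.01   0.045]
red [194 131  21   8  84] [205. 135.] [ 0.554 -0.172  0.15 ]
red [282 205  17  14 131] [290. 211.] [0.46  0.089 0.045]
side [ 0.4971723  -0.59871594  0.70265291]
blue [111  23  35  30 661] [128.  39.] [0.153 0.893 0.075]
red [211 192  17  11 158] [219. 197.] [0.465 0.102 0.045]
red [258 257  38  23 379] [270. 267.] [ 0.548 -0.178  0.149]
0.008 [-3.14026220e+00 -1.91190901e-04  1.57079722e+00] 0.1
```

View pics/scene0.png

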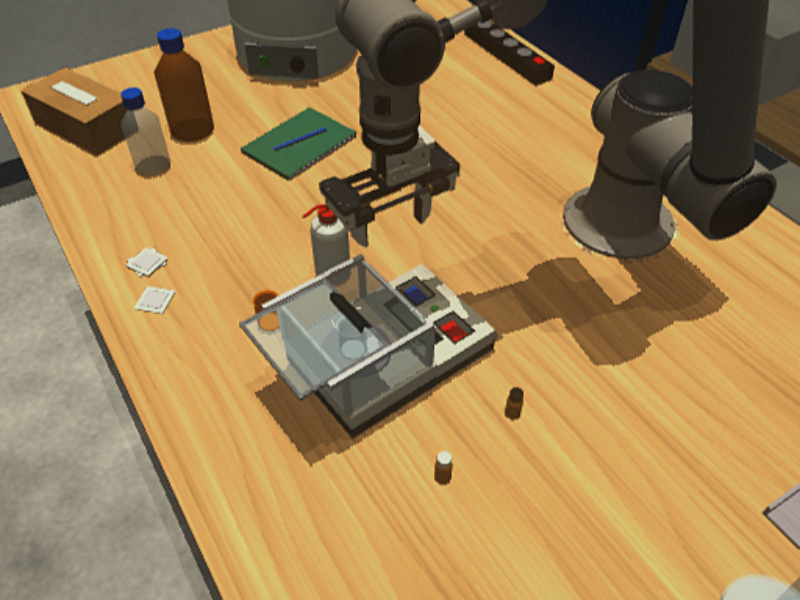

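View pics/side0.png

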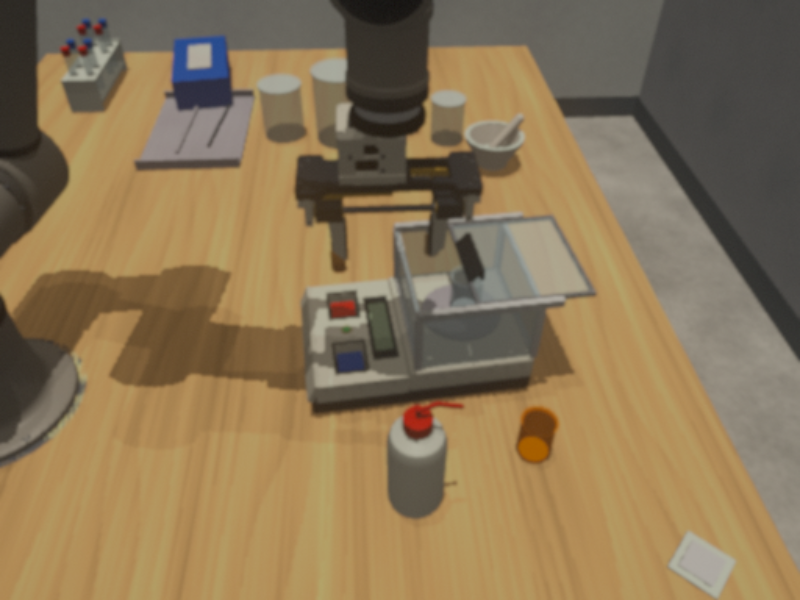

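The scene view shows the balance with its open lid, the blue key at (415,290), the red key at (453,328) and the black catch at (350,312). The clear beaker is under the glass at (352,345). The amber look-alike at (268,305) stands on the bench beside the balance, so it is not the one meant. The side view shows blue at (349,357), red at (343,308), the catch at (470,257) and the wash bottle at (417,460), to the right of the balance.

```bash
python3 - <<'E'
from h import *
C={n:dict(np.load(n+".npz")) for n in("scene","side")}
A=[]
for n,c in C.items():
    W=pts(c);im=c["image"];hsv=cv2.cvtColor(im,cv2.COLOR_BGR2HSV)
    roi=(W[...,0]>.35)&(W[...,0]<.8)&(W[...,1]>-.13)&(W[...,1]<.22)
    m=roi&(abs(W[...,2]-.06)<.004)&(hsv[...,1]<80)
    P=W[m][:,:2].astype(np.float32)
    r=cv2.minAreaRect((P*1000)); print(n,"panel",m.sum(),r,np.nanmedian(W[m][:,2]))
    dark=(hsv[...,2]<60)&roi&(W[...,2]>.155)&(W[...,2]<.185)
    k,l,s,ce=cv2.connectedComponentsWithStats(dark.astype(np.uint8))
    for i in range(1,k):
        if s[i,4]>20:
            Q=W[l==i]; print("catch",s[i],Q.mean(0).round(4),Q.min(0).round(3),Q.max(0).round(3),cv2.minAreaRect((Q[:,:2]*1000).astype(np.float32)))
    rl=roi&(abs(W[...,2]-.163)<.004)&~dark
    print("rail/lid",rl.sum(),cv2.minAreaRect((W[rl][:,:2]*1000).astype(np.float32)))
    for col,mm in(("blue",cv2.inRange(hsv,(95,110,30),(130,255,255))),("red",cv2.inRange(hsv,(0,130,50),(8,255,255))|cv2.inRange(hsv,(172,130,50),(180,255,255)))):
        mm=(mm>0)&roi&(abs(W[...,2]-.046)<.005)
        Q=W[mm]; print(col,mm.sum(),cv2.minAreaRect((Q[:,:2]*1000).astype(np.float32)))
c=C["side"]["image"][120:280,180:400]; cv2.imwrite("pics/crop1.png",cv2.resize(c,None,fx=3.6,fy=3.6,interpolation=cv2.INTER_CUBIC))
E
```

```text
scene panel 1476 ((565.50732421875, 9.386764526367188), (285.628662109375, 279.7117919921875), 5.073546886444092) 0.05970479863279199
catch [211 187  26  26 226] [0.6343 0.0613 0.1701] [0.618 0.009 0.158] [0.644 0.1   0.179] ((631.1383666992188, 54.44272994995117), (23.220199584960938, 90.62753295898438), 4.3112406730651855)
rail/lid 2987 ((659.4697875976562, 61.87495803833008), (224.90391540527344, 189.88917541503906), 5.621853828430176)
blue 50 ((469.2330627441406, -13.074750900268555), (23.273962020874023, 36.9156494140625), 7.192720413208008)
red 124 ((460.79901123046875, 88.73020935058594), (31.011438369750977, 42.76969909667969), 4.442591667175293)
side panel 3491 ((561.343994140625, 50.32049560546875), (284.9244689941406, 192.8050537109375), 4.960544586181641) 0.0601387035588945
catch [292 151  17  29 263] [0.6315 0.0531 0.1685] [0.621 0.017 0.158] [0.642 0.095 0.177] ((631.5482177734375, 55.838844299316406), (16.556537628173828, 78.43977355957031), 4.246878147125244)
rail/lid 3307 ((661.2571411132812, 60.44995880126953), (224.0127410888672, 189.12530517578125), 5.045279026031494)
blue 10 ((480.9317321777344, -2.205288887023926), (10.729135513305664, 19.994173049926758), 5.965332508087158)
red 149 ((465.59930419921875, 102.20708465576172), (33.6254997253418, 35.378421783447266), 8.796578407287598)
```

View pics/crop1.png

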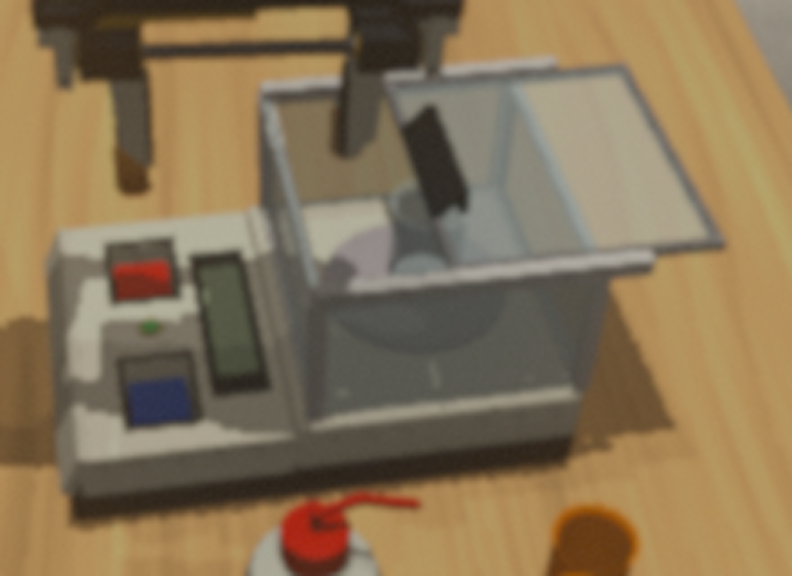

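The crop shows the catch at (435,160) on the glass, with the clear beaker below it at (420,225), standing on the pan. The red key's well is at (142,270) and the blue at (160,395). Balance yaw comes out near +5°, with its origin near (0.558, 0.050). The catch's rear face is near (0.640, 0.056), so the lid is about 68 mm open, which fits. First I shut the fingers and turn.

>>> carry_out([
  [0, 0, 0, 0, 0, 0.1237, 0],
  [0, 0, 0, 0, 0, 0.1237, 0],
  [0, 0, 0, 0, 0, 0.1237, 0],
  [0, 0, 0, 0, 0, 0.1237, 0],
  [0, 0, 0, 0, 0, 0.1237, 0],
  [0, 0, 0, 0, 0, 0.1237, 0],
  [0, 0, 0, 0, 0, 0.1237, 0],
  [0, 0, 0, 0, 0, 0.1237, 0],
], force=20)

```text
time: 0.77
tool_pos: [0.5248, 0.0001, 0.2343]
tool_rot: [-3.141, 0.001, 0.575]
contact_force: [-0.2, 0.2, 0.6]
opening: 0.0432
grip_force: 0.0
```

>>> carry_out([
  [0, 0, 0, 0, 0, 0.1237, 0],
  [0, 0, 0, 0, 0, 0.1237, 0],
  [0, 0, 0, 0, 0, 0.1237, 0],
  [0, 0, 0, 0, 0, 0.1237, 0],
  [-1, 0, 0, 0, 0, 0, 0],
  [-1, 0, 0, 0, 0, 0, 0],
  [0, 0, 0, 0, 0, 0, 0],
  [0, 0, 0, 0, 0, 0, 0],
])

```text
time: 1.43
tool_pos: [0.505, -0.0017, 0.2347]
tool_rot: [-3.142, 0.0, 0.086]
contact_force: [-0.6, 0.0, 0.5]
opening: 0.0002
grip_force: 0.0
```

```bash
python3 - <<'E'
from h import *
o=robot.observe(); print({k:np.round(o[k],4) for k in("time","tool_pos","tool_rot","contact_force","opening")})
c=cams.read_camera("wrist"); np.savez("w1.npz",**c)
print(c["fx"],c["cx"],c["cy"],np.linalg.inv(c["world_to_cam"]).round(3))
cv2.imwrite("pics/w1.png",cv2.resize(c["image"],(800,600)))
E
```

```text
{'time': np.float64(1.4333), 'tool_pos': array([ 0.505 , -0.0017,  0.2347]), 'tool_rot': array([-3.1415,  0.    ,  0.0863]), 'contact_force': array([-0.639 ,  0.0334,  0.5254]), 'opening': np.float64(0.0002)}
297.3186396354542 255.92882795535402 190.27318039722005 [[ 0.086  0.954  0.288  0.583]
 [-0.996  0.083  0.024  0.005]
 [-0.001 -0.289  0.957  0.385]
 [ 0.     0.     0.     1.   ]]
```

View pics/w1.png

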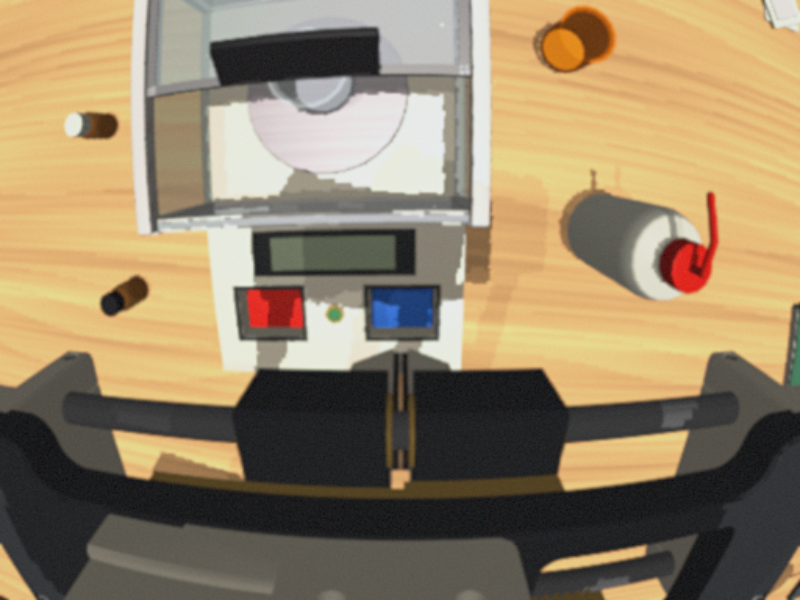

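The wrist view shows the tare well from (365,286) to (440,340) and the power well from (235,287) to (307,340). The catch's top rear edge runs from (211,43) to (378,28). The vials are at (90,125) and (122,297), and the wash bottle at (660,250). I cast these pixels onto their planes.

```bash
cat >> h.py <<'E'
def fray(c,u,v,z):
    u=u*.64;v=v*.64; x=(u-c["cx"]);y=(v-c["cy"]);r=np.hypot(x,y);t=r/c["fx"]
    d=np.array([np.sin(t)*x/r,-np.sin(t)*y/r,-np.cos(t)]); M=np.linalg.inv(c["world_to_cam"])
    d=M[:3,:3]@d;o=M[:3,3]; return (o+d*(z-o[2])/d[2])*1000
E
python3 - <<'E'
from h import *
c=dict(np.load("w1.npz"))
for n,z,L in(("tare",.06,[(365,286),(440,286),(440,340),(366,340)]),("power",.06,[(235,287),(306,287),(307,340),(239,340)]),("catchtop",.176,[(211,43),(378,28)]),("railfront",.163,[(143,233),(482,227)]),("panelfront",.06,[(222,370),(462,370)])):
    P=np.array([fray(c,u,v,z) for u,v in L]); print(n,P.round(0).tolist(),P.mean(0).round(1))
E
```

```text
tare [[492.0, 23.0, 60.0], [497.0, -31.0, 60.0], [455.0, -36.0, 60.0], [450.0, 20.0, 60.0]] [473.2  -6.2  60. ]
power [[483.0, 122.0, 60.0], [487.0, 67.0, 60.0], [445.0, 65.0, 60.0], [440.0, 120.0, 60.0]] [463.8  93.4  60. ]
catchtop [[637.0, 99.0, 176.0], [644.0, 20.0, 176.0]] [640.2  59.5 176. ]
railfront [[541.0, 140.0, 163.0], [556.0, -37.0, 163.0]] [548.   51.5 163. ]
panelfront [[411.0, 136.0, 60.0], [431.0, -56.0, 60.0]] [421.   40.1  60. ]
```

The wells come out 100 mm apart, as they should, with yaw 5.2° and tare at (473, -6). The catch face is at (640, 58). Next I go behind the catch at height.

>>> carry_out([
  [2.1, -0.6, 0, 0, 0, 0, 0],
  [2.1, -0.6, 0, 0, 0, 0, 0],
  [2.1, -0.6, 0, 0, 0, 0, 0],
  [2.1, -0.6, 0, 0, 0, 0, 0],
  [2.1, -0.6, 0, 0, 0, 0, 0],
  [2.1, -0.6, 0, 0, 0, 0, 0],
  [2.2, -0.6, 0, 0, 0, 0, 0],
  [2.2, -0.6, 0, 0, 0, 0, 0],
])

```text
time: 2.15
tool_pos: [0.6717, 0.0614, 0.2343]
tool_rot: [-3.142, 0.0, 0.087]
contact_force: [1.0, 0.6, 0.1]
opening: 0.0006
grip_force: 0.0
```

>>> carry_out([
  [0, 0, 1, 0, 0, 0, 0],
  [0, 0, 1, 0, 0, 0, 0],
  [0, 0, 1, 0, 0, 0, 0],
  [0, 0, 1, 0, 0, 0, 0],
  [0, 0, 0.6, 0, 0, 0, 0],
  [0, 0, 0, 0, 0, 0, 0],
  [0, 0, 0, 0, 0, 0, 0],
  [0, 0, 0, 0, 0, 0, 0],
])

```text
time: 2.82
tool_pos: [0.6705, 0.0606, 0.1896]
tool_rot: [3.141, -0.001, 0.086]
contact_force: [0.6, -0.3, 0.4]
opening: 0.0008
grip_force: 0.0
```

```bash
python3 - <<'E'
from h import *
c=cams.read_camera("side")
cv2.imwrite("pics/s2.png",cv2.resize(c["image"][90:270,180:420],None,fx=3.3,fy=3.3,interpolation=cv2.INTER_CUBIC))
E
```

```text
(no output)
```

View pics/s2.png

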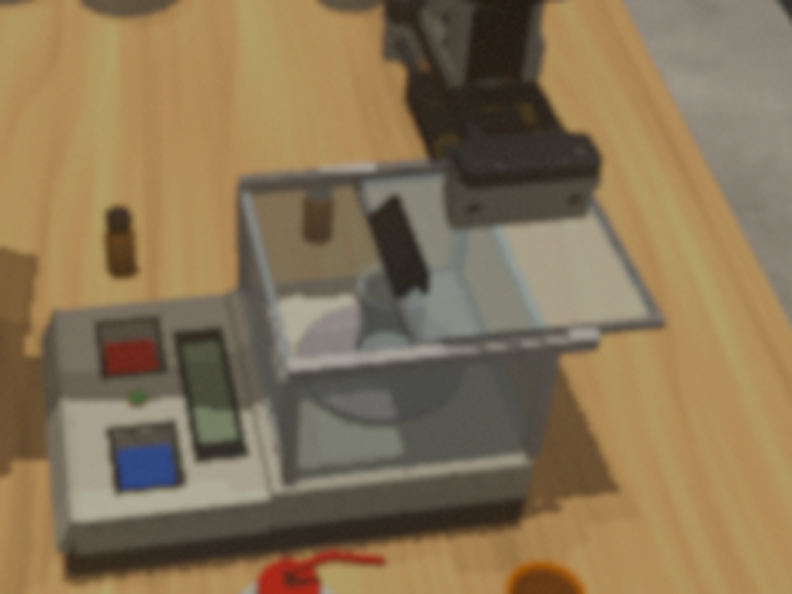

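The hand is behind the catch (400,245) and clear of everything. I lower it to just above the glass, then push.

>>> carry_out([
  [0, 0, 0.6, 0, 0, 0, 0],
  [0, 0, 0.6, 0, 0, 0, 0],
  [0, 0, 0.4, 0, 0, 0, 0],
  [0, 0, 0, 0, 0, 0, 0],
  [-0.5, 0, 0, 0, 0, 0, 0],
  [-0.5, 0, 0, 0, 0, 0, 0],
  [0, 0, 0, 0, 0, 0, 0],
  [0, 0, 0, 0, 0, 0, 0],
])

```text
time: 3.53
tool_pos: [0.6602, 0.0599, 0.1733]
tool_rot: [3.142, -0.001, 0.086]
contact_force: [-0.3, -0.1, 0.4]
opening: 0.0004
grip_force: 0.0
```

>>> carry_out([
  [-0.5, 0, 0, 0, 0, 0, 0],
  [-0.5, 0, 0, 0, 0, 0, 0],
  [-0.5, 0, 0, 0, 0, 0, 0],
  [-0.5, 0, 0, 0, 0, 0, 0],
  [-0.5, 0, 0, 0, 0, 0, 0],
  [-0.5, 0, 0, 0, 0, 0, 0],
  [-0.5, 0, 0, 0, 0, 0, 0],
  [-0.5, 0, 0, 0, 0, 0, 0],
])

```text
time: 4.2
tool_pos: [0.6201, 0.0562, 0.1729]
tool_rot: [3.141, -0.0, 0.086]
contact_force: [1.5, -1.6, -0.3]
opening: 0.0
grip_force: 0.7
```

>>> carry_out([
  [-0.5, 0, 0, 0, 0, 0, 0],
  [-0.5, 0, 0, 0, 0, 0, 0],
  [-0.5, 0, 0, 0, 0, 0, 0],
  [-0.5, 0, 0, 0, 0, 0, 0],
  [-0.5, 0, 0, 0, 0, 0, 0],
  [-0.5, 0, 0, 0, 0, 0, 0],
  [0, 0, 0, 0, 0, 0, 0],
  [0, 0, 0, 0, 0, 0, 0],
])

```text
time: 4.87
tool_pos: [0.5901, 0.0541, 0.1727]
tool_rot: [-3.141, 0.001, 0.086]
contact_force: [0.3, -0.3, 0.4]
opening: 0.0002
grip_force: 0.0
```

>>> carry_out([
  [-0.2, 0, 0, 0, 0, 0, 0],
  [-0.2, 0, 0, 0, 0, 0, 0],
  [-0.2, 0, 0, 0, 0, 0, 0],
  [-0.1, 0, 0, 0, 0, 0, 0],
  [-0.1, 0, 0, 0, 0, 0, 0],
  [-0.1, 0, 0, 0, 0, 0, 0],
  [0, 0, 0, 0, 0, 0, 0],
  [0, 0, 0, 0, 0, 0, 0],
])

```text
time: 5.53
tool_pos: [0.5821, 0.0533, 0.1727]
tool_rot: [-3.141, -0.001, 0.086]
contact_force: [4.5, 1.6, -1.7]
opening: 0.0005
grip_force: 2.2
```

```bash
python3 - <<'E'
from h import *
c=cams.read_camera("side"); d=cams.read_camera("scene")
f=lambda i:cv2.resize(i,(400,480),interpolation=cv2.INTER_CUBIC)
cv2.imwrite("pics/s3.png",np.hstack([f(c["image"][110:254,240:360]),f(d["image"][150:294,170:290])]))
E
```

```text
(no output)
```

View pics/s3.png

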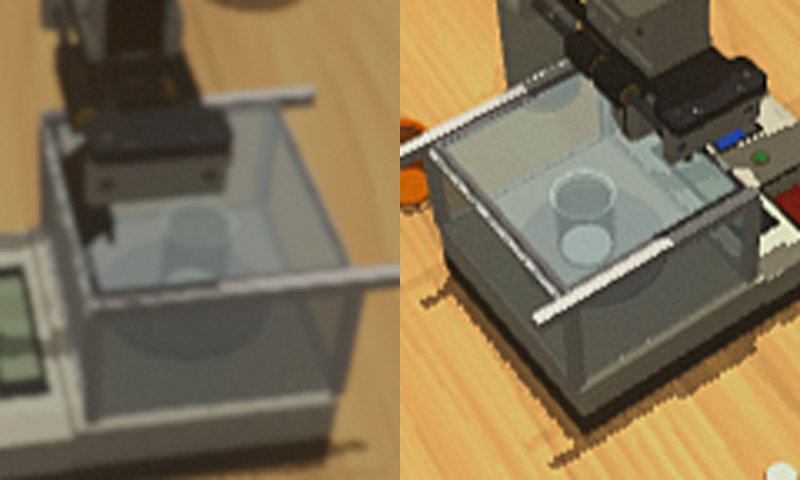

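The lid now covers the shield, with its rear edge at the rear wall in both views. The force has risen to 4.5 N. I nudge slightly further to confirm the hard stop.

>>> carry_out([
  [-0.1, 0, 0, 0, 0, 0, 0],
  [0, 0, 0, 0, 0, 0, 0],
  [-0.1, 0, 0, 0, 0, 0, 0],
  [0, 0, 0, 0, 0, 0, 0],
  [0, 0, 0, 0, 0, 0, 0],
  [0, 0, 0, 0, 0, 0, 0],
  [0, 0, 0, 0, 0, 0, 0],
  [0, 0, 0, 0, 0, 0, 0],
])

```text
time: 6.3
tool_pos: [0.582, 0.0532, 0.1729]
tool_rot: [-3.141, -0.006, 0.086]
contact_force: [12.3, 3.6, -7.0]
opening: 0.0005
grip_force: 6.0
```

Position unchanged while the force rose: the lid is at its hard stop. I back off, rise, and go over the tare well.

>>> carry_out([
  [0.6, 0, 0, 0, 0, 0, 0],
  [0.6, 0, 0, 0, 0, 0, 0],
  [0, 0, 0, 0, 0, 0, 0],
  [0, 0, -2, 0, 0, 0, 0],
  [0, 0, -2, 0, 0, 0, 0],
  [0, 0, -1.5, 0, 0, 0, 0],
  [0, 0, 0, 0, 0, 0, 0],
  [0, 0, 0, 0, 0, 0, 0],
])

```text
time: 6.97
tool_pos: [0.5915, 0.0538, 0.2281]
tool_rot: [3.141, -0.001, 0.086]
contact_force: [-0.1, 0.2, -0.1]
opening: 0.0002
grip_force: 0.0
```

>>> carry_out([
  [-2, 0.8, 0, 0, 0, 0, 0],
  [-2, 0.8, 0, 0, 0, 0, 0],
  [-2, 0.8, 0, 0, 0, 0, 0],
  [-2, 0.8, 0, 0, 0, 0, 0],
  [-2, 0.8, 0, 0, 0, 0, 0],
  [-2, 0.8, 0, 0, 0, 0, 0],
  [0, 0, 0, 0, 0, 0, 0],
  [0, 0, 0, 0, 0, 0, 0],
])

```text
time: 7.63
tool_pos: [0.4752, -0.0044, 0.227]
tool_rot: [-3.141, 0.002, 0.085]
contact_force: [-0.3, -0.0, -0.3]
opening: -0.0001
grip_force: 0.0
```

```bash
python3 - <<'E'
from h import *
c=cams.read_camera("wrist"); np.savez("w2.npz",**c)
o=robot.observe(); print(o["tool_pos"],o["contact_force"])
cv2.imwrite("pics/w2.png",cv2.resize(c["image"],(800,600)))
E
```

```text
[ 0.47607325 -0.00419454  0.22715804] [-0.56012383  0.31300309 -0.53591513]
```

View pics/w2.png

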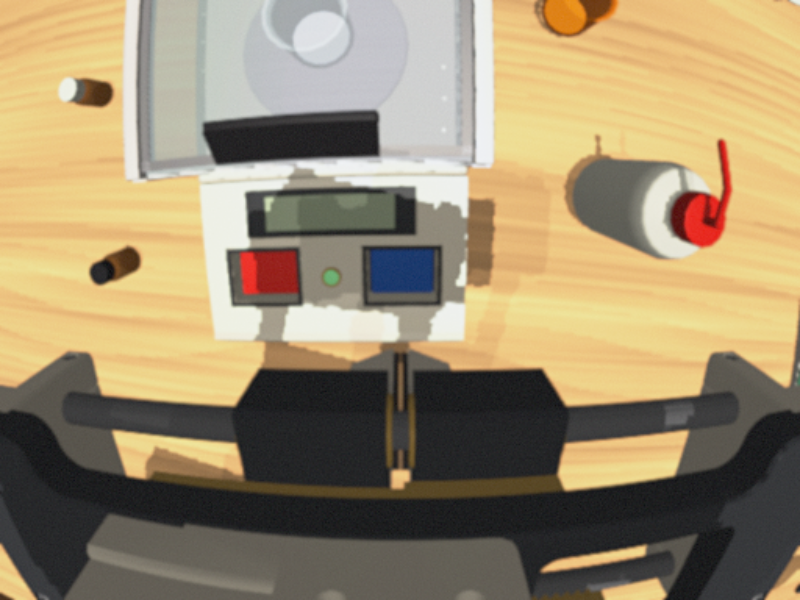

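The lid is closed, with the catch at (290,135) by the front edge. The tare well runs from (362,247) to (441,304).

```bash
python3 - <<'E'
from h import *
c=dict(np.load("w2.npz"))
P=np.array([fray(c,u,v,.06) for u,v in [(363,247),(441,247),(440,304),(364,304)]]);print(P.round(0).tolist(),P.mean(0))
K=np.array([fray(c,u,v,.046) for u,v in [(370,248),(435,248),(434,294),(371,293)]]);print(K.round(0).tolist(),K.mean(0))
E
```

```text
[[492.0, 23.0, 60.0], [497.0, -31.0, 60.0], [455.0, -35.0, 60.0], [451.0, 20.0, 60.0]] [473.57873915  -5.60044765  60.        ]
[[489.0, 19.0, 46.0], [493.0, -28.0, 46.0], [458.0, -31.0, 46.0], [455.0, 16.0, 46.0]] [473.77164973  -6.00164155  46.        ]
```

Both estimates agree at (473.7, -6). I centre and descend to just above the mouth.

>>> carry_out([
  [-0.24, 0.15, 2, 0, 0, 0, 0],
  [0, 0, 2.5, 0, 0, 0, 0],
  [0, 0, 2.5, 0, 0, 0, 0],
  [0, 0, 2.5, 0, 0, 0, 0],
  [0, 0, 2.5, 0, 0, 0, 0],
  [0, 0, 2, 0, 0, 0, 0],
  [0, 0, 1, 0, 0, 0, 0],
  [0, 0, 0, 0, 0, 0, 0],
])

```text
time: 8.35
tool_pos: [0.4729, -0.0052, 0.0748]
tool_rot: [-3.14, 0.005, 0.087]
contact_force: [-0.1, 0.6, 0.5]
opening: 0.0003
grip_force: 0.0
```

>>> carry_out([
  [0, 0, 0, 0, 0, 0, 0],
  [0, 0, 0.4, 0, 0, 0, 0],
  [0, 0, 0.4, 0, 0, 0, 0],
  [0, 0, 0.3, 0, 0, 0, 0],
  [0, 0, 0, 0, 0, 0, 0],
  [0, 0, 0, 0, 0, 0, 0],
  [0, 0, 0, 0, 0, 0, 0],
  [0, 0, 0, 0, 0, 0, 0],
])

```text
time: 9.02
tool_pos: [0.4741, -0.006, 0.067]
tool_rot: [3.141, -0.001, 0.086]
contact_force: [-0.1, 0.1, -0.8]
opening: 0.0006
grip_force: 0.0
```

Fingertips are level with the mouth, centred, no contact. Now down into the well and onto the key.

>>> carry_out([
  [0, 0, 0.3, 0, 0, 0, 0],
  [0, 0, 0.3, 0, 0, 0, 0],
  [0, 0, 0.3, 0, 0, 0, 0],
  [0, 0, 0.2, 0, 0, 0, 0],
  [0, 0, 0.2, 0, 0, 0, 0],
  [0, 0, 0.2, 0, 0, 0, 0],
  [0, 0, 0.1, 0, 0, 0, 0],
  [0, 0, 0, 0, 0, 0, 0],
])

```text
time: 9.68
tool_pos: [0.4738, -0.0059, 0.0506]
tool_rot: [-3.142, 0.0, 0.086]
contact_force: [-1.7, 0.1, 2.7]
opening: 0.0004
grip_force: 1.6
```

>>> carry_out([
  [0, 0, 0.1, 0, 0, 0, 0],
  [0, 0, 0.1, 0, 0, 0, 0],
  [0, 0, 0.05, 0, 0, 0, 0],
  [0, 0, 0, 0, 0, 0, 0],
  [0, 0, 0, 0, 0, 0, 0],
  [0, 0, 0, 0, 0, 0, 0],
  [0, 0, 0, 0, 0, 0, 0],
  [0, 0, 0, 0, 0, 0, 0],
])

```text
time: 10.35
tool_pos: [0.4739, -0.0059, 0.0491]
tool_rot: [3.141, -0.0, 0.087]
contact_force: [-4.6, 0.8, 12.2]
opening: 0.0001
grip_force: 6.4
```

The key is at its stop (TCP 0.049, exactly 5 mm of travel). I hold for the remainder of the second, then withdraw straight up.

>>> carry_out([
  [0, 0, 0, 0, 0, 0, 0],
  [0, 0, 0, 0, 0, 0, 0],
  [0, 0, 0, 0, 0, 0, 0],
  [0, 0, 0, 0, 0, 0, 0],
  [0, 0, 0, 0, 0, 0, 0],
  [0, 0, 0, 0, 0, 0, 0],
  [0, 0, -0.5, 0, 0, 0, 0],
  [0, 0, -1, 0, 0, 0, 0],
])

```text
time: 11.02
tool_pos: [0.4735, -0.0059, 0.0628]
tool_rot: [-3.141, 0.001, 0.086]
contact_force: [-0.5, 0.4, 0.1]
opening: 0.0003
grip_force: 0.0
```

>>> carry_out([
  [0, 0, -1, 0, 0, 0, 0],
  [0, 0, -2, 0, 0, 0, 0],
  [0, 0, -3, 0, 0, 0, 0],
  [0, 0, -3, 0, 0, 0, 0],
  [0, 0, -3, 0, 0, 0, 0],
  [0, 0, -3, 0, 0, 0, 0],
  [0, 0, -2, 0, 0, 0, 0],
  [0, 0, 0, 0, 0, 0, 0],
])

```text
time: 11.68
tool_pos: [0.4762, -0.0062, 0.2376]
tool_rot: [3.139, -0.009, 0.087]
contact_force: [0.9, -0.9, -0.2]
opening: 0.0006
grip_force: 0.0
```

>>> carry_out([
  [0, 0, 0, 0, 0, 0, 0],
  [0, 0, 0, 0, 0, 0, 0],
  [0, 0, 0, 0, 0, 0, 0],
  [0, 0, 0, 0, 0, 0, 0],
  [0, 0, 0, 0, 0, 0, 0],
  [0, 0, 0, 0, 0, 0, 0],
  [0, 0, 0, 0, 0, 0, 0],
  [0, 0, 0, 0, 0, 0, 0],
])

```text
time: 12.35
tool_pos: [0.4739, -0.0059, 0.233]
tool_rot: [-3.142, 0.0, 0.086]
contact_force: [0.5, 0.3, 0.2]
opening: 0.0003
grip_force: 0.0
```

```bash
python3 - <<'E'
from h import *
c=cams.read_camera("wrist"); np.savez("w3.npz",**c)
o=robot.observe(); print(o["tool_pos"],o["contact_force"],o["time"])
cv2.imwrite("pics/w3.png",cv2.resize(c["image"],(800,600)))
E
```

```text
[ 0.47392827 -0.00588457  0.23313074] [-0.82546356  1.01936419  0.09171334] 12.4
```

View pics/w3.png

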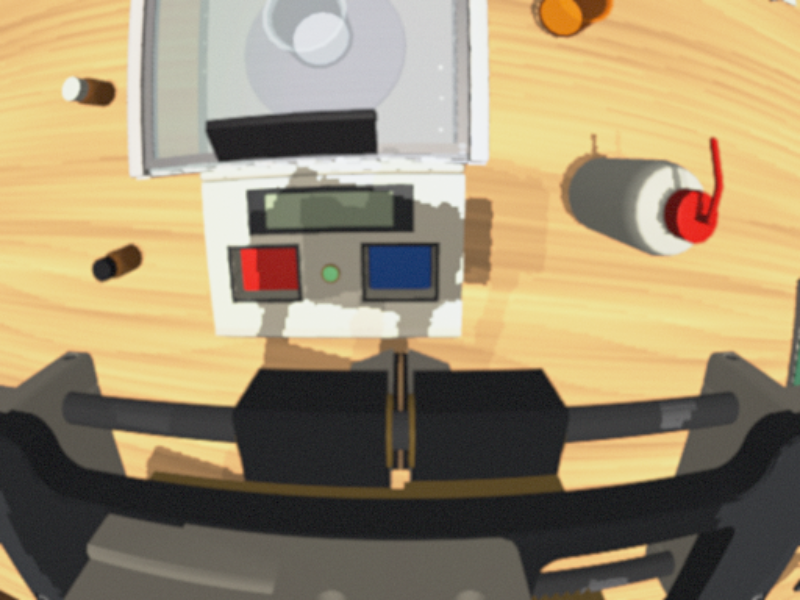

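The lid is closed, with the catch at (290,135). The blue key is up again at (400,267). The beaker, vials and bottle are where they were, and the hand is clear.

```bash
python3 -c "
from cell import robot
print(robot.hand_in())"
```

```text
the job is handed in; nothing more can be done
None
```

The job is handed in at about 12.4 s: the lid was pushed to its hard stop, the tare key was pressed fully down for about 1 s and sprang back up, and the arm finished clear with nothing else touched.

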